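# Clear up after heel trimming and lock the finished heels in the carrier

### The job

Finish this heel-trimming run: first sweep all the leather offcuts into the scrap pan with the bench brush, without touching them with the fingers, and stand the brush back on its mat, square with it. Then set every finished heel block upright and flat on the raised spring tray, let go of them, and press the loaded tray down until its catch holds it down. Leave the spool, the jar and the awl where they are.

Things in the scene. Friction and masses are not known exactly. Their poses are not given: they have to be found in the camera images.
- pan: Scrap pan: a three-sided sheet-steel fence fixed to the bench, outer 300 (x) x 170 (y), walls 6 thick and 45 high; the floor is level with the bench. Origin: centre of its floor. Open side (mouth, 288 wide) faces its own -y at y = -85; outside it the side walls go on as cheeks 50 long flared outward by 0.5 rad; back wall at +y, side walls at +-x. Sweep towards its +y.
- mat: Thin black mat for the brush, 200 (x) x 100 (y) x 1 mm, stuck to the bench, no obstacle. Origin: its centre at bench height; x is its long side.
- brush: Stiff bench brush standing on its bristles on the mat. Block 150 long (x) x 40 wide (y) x 40 high, rigid; on top a wooden grip rib 100 (x) x 24 (y) from z = 40 to z = 92, taken from above with the fingers closing along y. 0.3 kg. Origin: centre of the underside, z up.
- lift (a joint): How far the spring tray has sunk, m: 0 raised, hard stop 0.036. It sinks only a few mm under each heel block. The catch snaps in when the tray is pressed past about 0.029 (10 to 16 N in all, pressed anywhere, on tray or blocks; it cannot tip) and then holds it at about 0.028; uncaught, it rises again. Spring: 2 N at 0, plus 300 N/m.
- lift_top (a point): Centre of the spring tray's upper surface (moves with it; 75 mm above the bench when raised). Aluminium tray on a green base, 280 (x, long) x 130 (y), rim 8 high and 6 thick all round (inside 268 x 118). Only slides up and down. x points to the end with the catch, z up.
- catch (a joint): How far the sprung catch at the tray's +x end is pushed outward, m: 0 at rest (also when holding the tray) to 0.015. It gives way by itself as the tray passes down and springs back over it. Its black upright tab stands 176 mm from the tray's centre along +x, top 103 mm above the bench; pushing the tab 9 mm outward (+x), about 4 N, lets a caught tray rise.
- heel0: Finished D-shaped heel block of stacked brown leather, 70 long (x, -35 to +35) x 56 wide (y) x 40 high, about 0.12 kg, standing on the bench; -x end square, +x end a half round of radius 28; sides flat and parallel from x = -35 to +7. Origin: centre of the underside, z up. May be absent.
- heel1: Finished D-shaped heel block of stacked brown leather, 70 long (x, -35 to +35) x 56 wide (y) x 40 high, about 0.12 kg, standing on the bench; -x end square, +x end a half round of radius 28; sides flat and parallel from x = -35 to +7. Origin: centre of the underside, z up. May be absent.
- heel2: Finished D-shaped heel block of stacked brown leather, 70 long (x, -35 to +35) x 56 wide (y) x 40 high, about 0.12 kg, standing on the bench; -x end square, +x end a half round of radius 28; sides flat and parallel from x = -35 to +7. Origin: centre of the underside, z up. May be absent.
- offcut0: leather offcut, brown, lying flat on the bench; origin on its underside. Bar 64 x 30 x 24 high, centred on the origin. May be absent.
- offcut1: leather offcut, brown, lying flat on the bench; origin on its underside. L-shape: bar 62 x 24 (y from -24 to 0) with a stub 24 x 26 at its -x end to y = +26, 26 high. May be absent.
- offcut2: leather offcut, brown, lying flat on the bench; origin on its underside. Bent bar about 68 x 38 x 24 high. May be absent.
- offcut3: leather offcut, brown, lying flat on the bench; origin on its underside. Half-round piece 56 (x from -28 to +28) x 48 x 22 high. May be absent.
- offcut4: leather offcut, brown, lying flat on the bench; origin on its underside. Slab 60 x 38 x 22 high. May be absent.
- spool: Bystander: green thread spool, 90 diameter, 100 high; origin under its centre.
- jar: Bystander: white lidded jar, 80 diameter, 110 high; origin under its centre.
- awl: Bystander: awl with a wooden handle and a steel blade, lying on the bench along its x; origin under its centre.
Things that resemble listed ones, but are neither listed nor needed, are in the scene too. Of the things like the brush, leave any that is blue, red or yellow; of the rest the larger one is meant.

How it is judged:
On the way, in this order (a step that is already met when the one before it is completed fails the run):
1. all offcuts are in the scrap pan and the brush stands back on its mat, let go of (x of offcut0 in the frame of pan between -0.145 and 0.145 m and y of offcut0 in the frame of pan between -0.08 and 0.085 m and height (world z) of each of offcut0, offcut1, offcut2, offcut3, offcut4 below 0.06 m and x of offcut1 in the frame of pan between -0.145 and 0.145 m and y of offcut1 in the frame of pan between -0.08 and 0.085 m and x of offcut2 in the frame of pan between -0.145 and 0.145 m and y of offcut2 in the frame of pan between -0.08 and 0.085 m and x of offcut3 in the frame of pan between -0.145 and 0.145 m and y of offcut3 in the frame of pan between -0.08 and 0.085 m and x of offcut4 in the frame of pan between -0.145 and 0.145 m and y of offcut4 in the frame of pan between -0.08 and 0.085 m and x of brush in the frame of mat between -0.035 and 0.035 m and y of brush in the frame of mat between -0.04 and 0.04 m and height (world z) of brush below 0.008 m and angle between brush's own z axis and vertical below 0.1 rad and angle between the x axis of brush and the x axis of mat, either way round below 0.3 rad and contact force between the fingers and brush below 0.1 N), for 0.3 s.
2. all heel blocks stand flat on the raised, uncaught tray, let go of (x of heel0 in the frame of lift_top between -0.12 and 0.12 m and y of heel0 in the frame of lift_top between -0.05 and 0.05 m and z of heel0 in the frame of lift_top between -0.006 and 0.007 m and angle between each of heel0, heel1, heel2's own z axis and vertical below 0.15 rad and x of heel1 in the frame of lift_top between -0.12 and 0.12 m and y of heel1 in the frame of lift_top between -0.05 and 0.05 m and z of heel1 in the frame of lift_top between -0.006 and 0.007 m and x of heel2 in the frame of lift_top between -0.12 and 0.12 m and y of heel2 in the frame of lift_top between -0.05 and 0.05 m and z of heel2 in the frame of lift_top between -0.006 and 0.007 m and contact force between the fingers and heel0 below 0.1 N and contact force between the fingers and heel1 below 0.1 N and contact force between the fingers and heel2 below 0.1 N and value of joint lift below 0.021 m), for 0.3 s.
3. the tray is caught down with the heel blocks on it, not held by the robot (x of heel0 in the frame of lift_top between -0.12 and 0.12 m and y of heel0 in the frame of lift_top between -0.05 and 0.05 m and z of heel0 in the frame of lift_top between -0.006 and 0.007 m and angle between each of heel0, heel1, heel2's own z axis and vertical below 0.15 rad and x of heel1 in the frame of lift_top between -0.12 and 0.12 m and y of heel1 in the frame of lift_top between -0.05 and 0.05 m and z of heel1 in the frame of lift_top between -0.006 and 0.007 m and x of heel2 in the frame of lift_top between -0.12 and 0.12 m and y of heel2 in the frame of lift_top between -0.05 and 0.05 m and z of heel2 in the frame of lift_top between -0.006 and 0.007 m and value of joint lift above 0.025 m and contact force between each of the arm, the fingers and lift_base below 0.1 N and contact force between the fingers and heel0 below 0.1 N and contact force between the fingers and heel1 below 0.1 N and contact force between the fingers and heel2 below 0.1 N), for 0.3 s.
At the end, for the whole second after the job is handed in: Offcuts in the pan (origin 5 mm or more inside the mouth, below 60 mm); heel blocks upright on the tray (0.15 rad; centre within 120 mm along, 50 mm across of its centre); tray caught, sunk over 25 mm; brush standing on its mat (35 mm along, 40 mm across, 0.3 rad); all at rest (x of offcut0 in the frame of pan between -0.145 and 0.145 m and y of offcut0 in the frame of pan between -0.08 and 0.085 m and height (world z) of each of offcut0, offcut1, offcut2, offcut3, offcut4 below 0.06 m and x of offcut1 in the frame of pan between -0.145 and 0.145 m and y of offcut1 in the frame of pan between -0.08 and 0.085 m and x of offcut2 in the frame of pan between -0.145 and 0.145 m and y of offcut2 in the frame of pan between -0.08 and 0.085 m and x of offcut3 in the frame of pan between -0.145 and 0.145 m and y of offcut3 in the frame of pan between -0.08 and 0.085 m and x of offcut4 in the frame of pan between -0.145 and 0.145 m and y of offcut4 in the frame of pan between -0.08 and 0.085 m and x of heel0 in the frame of lift_top between -0.12 and 0.12 m and y of heel0 in the frame of lift_top between -0.05 and 0.05 m and z of heel0 in the frame of lift_top between -0.006 and 0.007 m and angle between each of heel0, heel1, heel2's own z axis and vertical below 0.15 rad and x of heel1 in the frame of lift_top between -0.12 and 0.12 m and y of heel1 in the frame of lift_top between -0.05 and 0.05 m and z of heel1 in the frame of lift_top between -0.006 and 0.007 m and x of heel2 in the frame of lift_top between -0.12 and 0.12 m and y of heel2 in the frame of lift_top between -0.05 and 0.05 m and z of heel2 in the frame of lift_top between -0.006 and 0.007 m and value of joint lift above 0.025 m and x of brush in the frame of mat between -0.035 and 0.035 m and y of brush in the frame of mat between -0.04 and 0.04 m and height (world z) of brush below 0.008 m and angle between brush's own z axis and vertical below 0.1 rad and angle between the x axis of brush and the x axis of mat, either way round below 0.3 rad and linear speed of each of offcut0, offcut1, offcut2, offcut3, offcut4, heel0, heel1, heel2, brush below 0.02 m/s); the robot touches nothing.
It fails at once if an offcut is touched with the fingers (contact force between the fingers and offcut0 above 1 N or contact force between the fingers and offcut1 above 1 N or contact force between the fingers and offcut2 above 1 N or contact force between the fingers and offcut3 above 1 N or contact force between the fingers and offcut4 above 1 N).
It fails at once if a bystander is shifted by more than 30 mm (distance of any of spool, jar, awl from where it was at the start of the episode above 0.03 m).
Of offcut0, offcut1, offcut2, offcut3, offcut4 only 4 to 5 are there at a start; the rules pass over those that are not, and their reading is None.
Of heel0, heel1, heel2 only 2 to 3 are there at a start; the rules pass over those that are not, and their reading is None.
At some moment in a run one of offcut0, offcut1, offcut2, offcut3, offcut4, heel0, heel1, heel2 may be knocked a few centimetres aside while the robot is not near it.
It also fails if it takes over 210 s, if anything falls off the work surface, if the arm or the gripper's body presses on something with over 40 N, if the wrist force passes 120 N, or if a joint passes its speed limit or range.

### The arm

A 7-joint arm with a two-finger parallel gripper is mounted at the origin on the work surface. World frame = base frame: x ahead of the robot, y to its left, z up, the work surface at z = 0. Lengths are in m, angles in rad, forces in N, time in s.
With the tool pointing down it reaches from about 0.4 to 0.85 m from the base axis. Payload 6.9 kg.
Tool frame: the origin (TCP) lies at the very end of the fingers, on their centre line; the grasp point (between the pads) lies 19 mm behind it; z points along the fingers, y is the line along which they close (so a half turn about z gives the same grasp; the last joint's range is limited). The gripper opens to 85 mm and grips with 20 to 120 N. Pads are 22 mm wide; open, the fingers measure 114 mm over their backs; the gripper's body (76 mm by 85 mm) begins 54 mm behind the grasp point. The pads swing forward as they close: fully open they stand 13 mm farther back than shut.
Start: joints at [1.355, 0.507, -0.238, 1.5, 0.126, 1.149, -0.155], TCP at [0.198, -0.593, 0.231] pointing down, gripper open.
Joint ranges: [-3.08, 3.08], [-0.24, 2.05], [-1.43, 1.35], [0, 2.5], [-1.52, 4.66], [0.17, 1.96], [-2.89, 2.89]. Speed limits (rad/s): [2.39, 2.39, 3.14, 3.14, 3.14, 3.14, 3.14].

### API

Orientations are given as a unit quaternion [w, x, y, z].
In Python, from station import readout, viewer, order gives the robot as it stands.
- The arm moves only by the tool apply_moves, never from a script. Its argument "series" is a list that holds one entry, the list of rows, each a list of 7 numbers: the turn, a rotation vector about the tool's x, y, z each as a share of 0.15 rad, from -1 to 1, then the shift along the tool's x, y, z each as a share of 0.04 m, from -1 to 1, then the opening, from 0 (shut) to 1 (fully open). In form: [[[wx, wy, wz, dx, dy, dz, gripper], ...]]. A call has 1 to 8 rows; each row shifts and turns the commanded pose from where the row before left it, along the tool's axes as they then stand; what a row does not reach is not made up. A row lasts 1/10 s, in which the tool goes at most 50 mm and 8.59 degrees, less where a joint would pass 70% of its speed; a pose out of reach is approached as far as the arm can. A call with a number of a shift or a turn outside -1 to 1 is refused whole. A call with a gripper value outside its range is refused whole. The fingers move at their own pace and stop on an object; the grip force is fixed at half the most. Time passes only in rows, so rows that do not move let the fingers close. It gives the time, the measured TCP pose, the force, the opening and the grip force at its end, in the units of the state.
- readout.get_state(): the state, without advancing time (a new reading comes with each control period).
- viewer.get_image(name): name is "side" or "top"; returns the picture (480x640x3 uint8, red, green, blue); there is no depth.
- viewer.get_calibration(name): a dict with "intrinsics" (3x3 intrinsics, pixels), "camera_from_world" (4x4, takes a point from world to camera coordinates). Camera axes: x right, y down, z forward; pixel columns grow to the right and rows downward; lengths in m; the calibration is good to about 2 mm. A picture is of the moment at which its call begins. get_calibration takes no time and is no camera call.
- order.close_job(): hands the job in; it is judged then, once.
The state is a dict: "clock": time; "joint_pos": joint angles; "qvel": joint speeds; "tau": joint torques, N m; "tool_pos": TCP position; "tcp_rot": TCP orientation; "contact_force": force on the tool from outside, world axes, zero at the start; "ft_torque": the same for the moment, N m; "grip_width": finger opening in m; "grasp_force": force on a finger pad.
Only numpy, scipy, OpenCV 4.12 (cv2) and the standard library are available. Lean on these libraries where they do the work, as an engineer would, in place of code of your own. Each camera call takes 0.05 s, during which the arm holds its last target. There are 200 camera calls.

## Working session

There is one attempt and no reset: what is moved stays moved. The work goes in short steps, Python scripts to look and compute and a tool call to move; the robot and the scene stay as the last step left them, time stands still between calls to the robot, and variables do not carry over. Pictures are saved under pics/ and viewed, at most 14 in all, crops included, and the job is handed in when it is done.

Besides the shell and the picture viewer there is one more tool, called after "Emit:" by a JSON object that holds its "op" and its "data", one argument or row to a line. apply_moves: Moves the arm, as the interface text tells. Its arguments: {"type":"object","properties":{"series":{"type":"array"}},"required":["series"]}

```bash
ls; mkdir -p pics; cat > h.py <<'E'
import numpy as np, cv2
from station import readout, viewer, order
def grab(n,name):
    im=viewer.get_image(n); cv2.imwrite(f'pics/{name}.png',im[:,:,::-1]); return im
def ray(n,u,v,z):
    c=viewer.get_calibration(n);K=np.array(c['intrinsics']);T=np.array(c['camera_from_world'])
    R,t=T[:3,:3],T[:3,3]; o=-R.T@t; d=R.T@np.linalg.solve(K,[u,v,1.]); return o+d*(z-o[2])/d[2]
def proj(n,p):
    c=viewer.get_calibration(n);K=np.array(c['intrinsics']);T=np.array(c['camera_from_world'])
    q=K@(T[:3,:3]@np.array(p,float)+T[:3,3]); return q[:2]/q[2]
E
python3 - <<'E'
from h import *
print({k:np.round(v,3) for k,v in readout.get_state().items()})
for n in('top','side'):
    grab(n,n+'0'); c=viewer.get_calibration(n);print(np.round(c['intrinsics'],1),np.round(c['camera_from_world'],3))
E
```

```text
pics
{'clock': np.float64(0.0), 'joint_pos': array([ 1.354,  0.508, -0.238,  1.501,  0.126,  1.149, -0.155]), 'qvel': array([-0.   ,  0.   ,  0.001, -0.002, -0.   ,  0.003,  0.001]), 'tau': array([ 0.0000e+00, -6.2060e+01, -2.1860e+00, -2.4966e+01,  1.3000e-02,
        1.2000e-02, -0.0000e+00]), 'tool_pos': array([ 0.197, -0.592,  0.23 ]), 'tcp_rot': array([-0.001,  0.987,  0.16 , -0.   ]), 'contact_force': array([-0.438, -0.194, -0.338]), 'ft_torque': array([-0.067,  0.013,  0.008]), 'grasp_force': np.float64(0.0), 'grip_width': np.float64(0.085)}
[[601.4   0.  317.7]
 [  0.  601.4 231. ]
 [  0.    0.    1. ]] [[ 0.011 -1.    -0.005 -0.115]
 [-0.997 -0.01  -0.077  0.515]
 [ 0.077  0.006 -0.997  1.477]
 [ 0.     0.     0.     1.   ]]
[[504.7   0.  324.7]
 [  0.  504.7 239.6]
 [  0.    0.    1. ]] [[-0.972 -0.234  0.006  0.437]
 [-0.177  0.72  -0.671  0.219]
 [ 0.153 -0.653 -0.741  1.067]
 [ 0.     0.     0.     1.   ]]
```

View pics/top0.png

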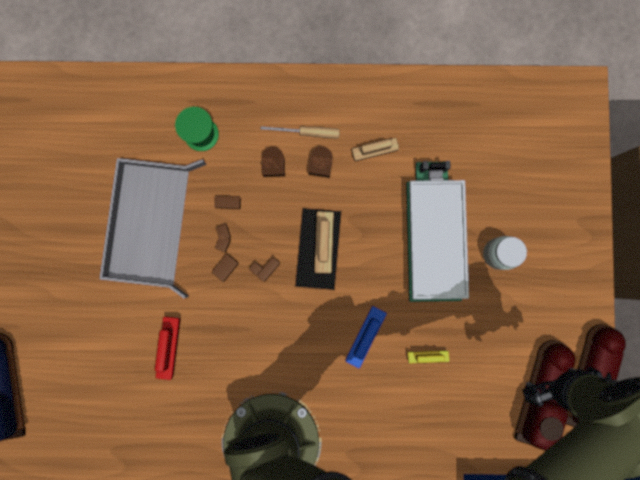

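View pics/side0.png

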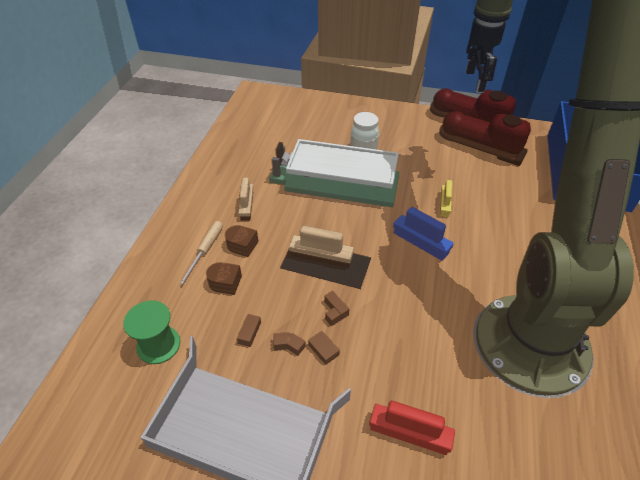

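The top view shows the pan at (145,225) with its mouth facing image right (world -y). The brush is on its black mat at (322,243). There are four offcuts, at (228,202), (223,237), (225,267) and (265,268), and two heels, at (273,163) and (320,161). The tray is at (438,240) with its catch at the top (432,168). The spool, awl and jar sit around the edges.

```bash
python3 - <<'E'
from h import *
im=cv2.imread('pics/top0.png');hsv=cv2.cvtColor(im,cv2.COLOR_BGR2HSV)
for p in [(228,202),(223,232),(225,267),(262,268),(273,158),(320,156),(305,280),(300,300),(325,240),(318,240),(250,230),(273,172)]: print(p,hsv[p[1],p[0]])
roi=np.zeros(im.shape[:2],np.uint8);roi[140:300,190:345]=1
m=((hsv[:,:,2]<105)&(hsv[:,:,1]>80)&(roi>0)).astype(np.uint8)*255
cs,_=cv2.findContours(m,cv2.RETR_EXTERNAL,cv2.CHAIN_APPROX_NONE)
for c in cs:
    if cv2.contourArea(c)<80: continue
    (x,y),_,_=cv2.minAreaRect(c);h=.04 if y<190 else .024
    P=np.array([ray('top',*p[0],h)[:2] for p in c],np.float32)
    print(np.round((x,y)),cv2.contourArea(c),'rect(m)',[np.round(a,3) for a in cv2.minAreaRect(P)], 'min',P.min(0),'max',P.max(0))
# rib top: light
m=((hsv[:,:,2]<60)&(hsv[:,:,1]<120)).astype(np.uint8)*255;m[:,:295]=0;m[:,345:]=0;m[:200]=0;m[295:]=0
c=np.vstack([c for c in cv2.findContours(m,0,2)[0] if cv2.contourArea(c)>50]); P=np.array([ray('top',*p[0],0)[:2] for p in c],np.float32);print('mat',cv2.minAreaRect(P))
print('rib ends',ray('top',325,212,.092),ray('top',325,273,.092),'block',[ray('top',*p,.04) for p in [(316,211),(334,211),(334,273),(315,273)]])
print('pan',[ray('top',*p,.045) for p in [(119,158),(187,165),(103,279),(175,285),(204,161),(186,295)]])
print('tray',[ray('top',*p,.083) for p in [(409,180),(465,180),(468,299),(410,301)]])
c=cv2.resize(im[130:310,90:490],(800,360),interpolation=cv2.INTER_CUBIC);cv2.imwrite('pics/crop1.png',c)
E
```

```text
(228, 202) [ 11 140 100]
(223, 232) [ 11 135 102]
(225, 267) [ 11 132 108]
(262, 268) [ 12 126  81]
(273, 158) [ 12 159  80]
(320, 156) [ 11 138  89]
(305, 280) [150  16  31]
(300, 300) [ 14 151 160]
(325, 240) [ 17 102 188]
(318, 240) [ 17 106 111]
(250, 230) [ 14 147 147]
(273, 172) [ 11 155  79]
[264. 265.] 123.0 rect(m) [array([0.431, 0.021]), array([0.055, 0.059]), np.float64(51.077)] min [ 0.39374092 -0.01496295] max [0.4531282  0.05907983]
[226. 252.] 394.0 rect(m) [array([0.463, 0.117]), array([0.059, 0.141]), np.float64(87.187)] min [0.3926496  0.08880555] max [0.53388286 0.14799836]
[318. 248.] 3046.0 rect(m) [array([ 0.473, -0.111]), array([0.1  , 0.197]), np.float64(85.055)] min [ 0.37335423 -0.16489737] max [ 0.57351565 -0.05491961]
[228. 202.] 287.5 rect(m) [array([0.588, 0.116]), array([0.033, 0.063]), np.float64(0.579)] min [0.5712787  0.08437488] max [0.60404634 0.14722179]
[272. 162.] 587.5 rect(m) [array([0.687, 0.004]), array([0.073, 0.057]), np.float64(0.864)] min [ 0.65010333 -0.02502266] max [0.7231222  0.03246351]
[320. 161.] 604.0 rect(m) [array([ 0.689, -0.1
[... 274 characters left out ...]
206588 -0.12840057  0.092     ] block [array([ 0.5644141, -0.1051349,  0.04     ]), array([ 0.5648672 , -0.14942075,  0.04      ]), array([ 0.41269392, -0.1507412 ,  0.04      ]), array([ 0.41219639, -0.10436524,  0.04      ])]
pan [array([0.69067651, 0.38347298, 0.045     ]), array([0.67482738, 0.21464263, 0.045     ]), array([0.39204566, 0.41168032, 0.045     ]), array([0.3793952 , 0.23573027, 0.045     ]), array([0.68523596, 0.17287604, 0.045     ]), array([0.35549973, 0.20828296, 0.045     ])]
tray [array([ 0.63663478, -0.32757549,  0.083     ]), array([ 0.63797255, -0.46162226,  0.083     ]), array([ 0.35456296, -0.46640048,  0.083     ]), array([ 0.3483751 , -0.32966754,  0.083     ])]
```

View pics/crop1.png

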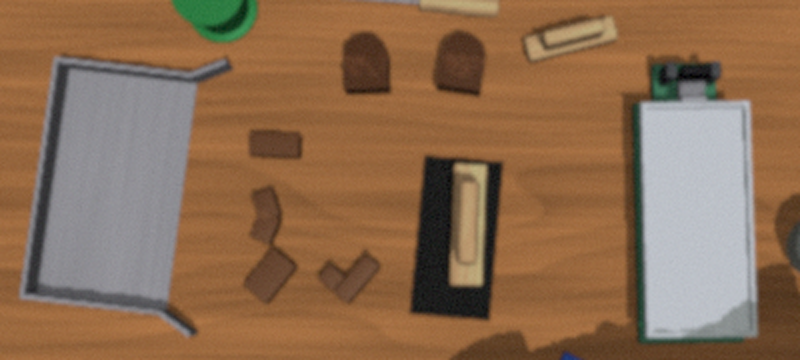

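The crop confirms four offcuts, two heels with their square ends at image bottom, and the brush's rib over the mat, slightly toward the tray side. Next I go to the brush.

```bash
cat >> h.py <<'E'
def need(x,y,z,yaw):
    s=readout.get_state();p=np.array(s['tool_pos']);q=np.array(s['tcp_rot']);from scipy.spatial.transform import Rotation as Ro
    R=Ro.from_quat(q[[1,2,3,0]]).as_matrix()
    Rt=np.array([[np.cos(yaw),np.sin(yaw),0],[np.sin(yaw),-np.cos(yaw),0],[0,0,-1]]).T
    Rt=np.column_stack([[np.cos(yaw),np.sin(yaw),0],[np.sin(yaw),-np.cos(yaw),0],[0,0,-1]])
    print('t',round(float(s['clock']),2),'pos',p.round(4),'yaw',round(float(np.arctan2(R[1,0],R[0,0])),4),'w',round(float(s['grip_width']),4))
    print('turn units',(Ro.from_matrix(R.T@Rt).as_rotvec()/.15).round(2),'then shift units',(Rt.T@(np.array([x,y,z])-p)/.04).round(2))
E
python3 -c "
from h import *
need(.4885,-.1275,.15,-.03)"
```

```text
t 0.1 pos [ 0.1974 -0.5926  0.2305] yaw 0.3218 w 0.0857
turn units [-0.01  0.    2.35] then shift units [  6.92 -11.84   2.01]
```

Emit:
{"op": "apply_moves", "data": {
  "series": [
    [[0,0,0.8,0,0,0,1],[0,0,0.8,0,0,0,1],[0,0,0.74,0,0,0,1],[0,0,0,0,0,0,1]]
  ]
}}

```text
clock: 0.5
tool_pos: [0.1976, -0.5926, 0.2309]
tcp_rot: [-0.0, 1.0, -0.015, -0.0]
contact_force: [0.1, 0.0, -0.4]
grip_width: 0.0851
grasp_force: 0.0
```

```bash
python3 -c "
from h import *
need(.4885,-.1275,.15,-.03)"
```

```text
t 0.5 pos [ 0.1976 -0.5926  0.2309] yaw -0.0307 w 0.0851
turn units [-0.01  0.   -0.  ] then shift units [  6.92 -11.84   2.02]
```

Emit:
{"op": "apply_moves", "data": {
  "series": [
    [[0,0,0,0.43,-0.74,0,1],[0,0,0,0.43,-0.74,0,1],[0,0,0,0.43,-0.74,0,1],[0,0,0,0.43,-0.74,0,1],[0,0,0,0.43,-0.74,0,1],[0,0,0,0.43,-0.74,0,1],[0,0,0,0.43,-0.74,0,1],[0,0,0,0.43,-0.74,0,1]]
  ]
}}

```text
clock: 1.3
tool_pos: [0.3426, -0.3589, 0.2313]
tcp_rot: [0.0, 1.0, -0.013, -0.0]
contact_force: [1.1, -0.3, 0.9]
grip_width: 0.0852
grasp_force: 0.0
```

Emit:
{"op": "apply_moves", "data": {
  "series": [
    [[0,0,0,0.43,-0.74,0.25,1],[0,0,0,0.43,-0.74,0.25,1],[0,0,0,0.43,-0.74,0.25,1],[0,0,0,0.43,-0.74,0.25,1],[0,0,0,0.43,-0.74,0.25,1],[0,0,0,0.43,-0.74,0.25,1],[0,0,0,0.43,-0.74,0.25,1],[0,0,0,0.43,-0.74,0.25,1]]
  ]
}}

```text
clock: 2.1
tool_pos: [0.4871, -0.1263, 0.1508]
tcp_rot: [0.0, 1.0, -0.013, -0.0]
contact_force: [0.7, -0.2, 0.3]
grip_width: 0.0854
grasp_force: 0.0
```

Emit:
{"op": "apply_moves", "data": {
  "series": [
    [[0,0,0,0,0,0,1],[0,0,0,0,0,0,1]]
  ]
}}

```text
clock: 2.3
tool_pos: [0.4865, -0.1268, 0.1509]
tcp_rot: [-0.0, 1.0, -0.012, -0.0]
contact_force: [-0.6, -0.9, 0.3]
grip_width: 0.0854
grasp_force: 0.0
```

```bash
python3 -c "
from h import *
need(.4885,-.1275,.052,-.03); grab('side','s1')"
```

```text
t 2.3 pos [ 0.4865 -0.1268  0.1509] yaw -0.0243 w 0.0854
turn units [-0.    0.01  0.04] then shift units [0.05 0.02 2.47]
```

View pics/s1.png

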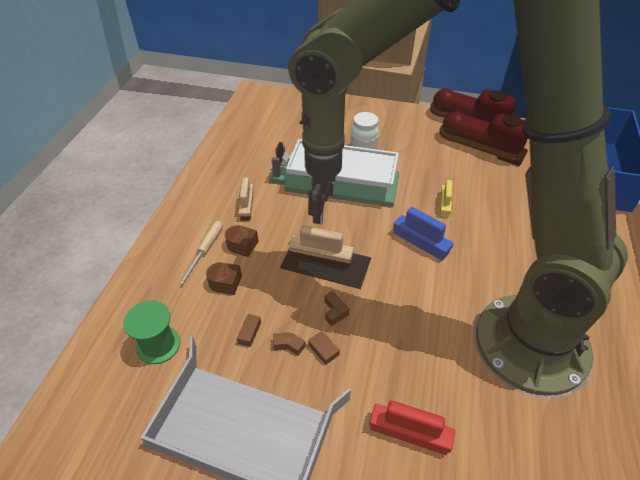

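The open fingers are above the rib near (320,200), lined up with the brush. I descend and grip.

Emit:
{"op": "apply_moves", "data": {
  "series": [
    [[0,0,0.04,0.04,0,0.5,1],[0,0,0,0,0,0.5,1],[0,0,0,0,0,0.5,1],[0,0,0,0,0,0.5,1],[0,0,0,0,0,0.45,1],[0,0,0,0,0,0,1]]
  ]
}}

```text
clock: 2.95
tool_pos: [0.4863, -0.1289, 0.0518]
tcp_rot: [-0.0, 1.0, -0.018, -0.002]
contact_force: [-0.2, -0.5, 1.1]
grip_width: 0.0854
grasp_force: 0.0
```

Emit:
{"op": "apply_moves", "data": {
  "series": [
    [[0,0,0,0,0,0,0],[0,0,0,0,0,0,0],[0,0,0,0,0,0,0],[0,0,0,0,0,0,0],[0,0,0,0,0,0,0],[0,0,0,0,0,0,0],[0,0,0,0,0,0,0]]
  ]
}}

```text
clock: 3.65
tool_pos: [0.4882, -0.1275, 0.0536]
tcp_rot: [0.0, 1.0, -0.018, 0.0]
contact_force: [-2.3, 0.5, 3.8]
grip_width: 0.0234
grasp_force: 64.3
```

```bash
python3 -c "
from h import *
need(.4505,-.048,.054,-.084)"
```

```text
t 3.65 pos [ 0.4882 -0.1275  0.0536] yaw -0.0351 w 0.0234
turn units [ 0.   -0.    0.33] then shift units [-1.11 -1.9  -0.01]
```

Emit:
{"op": "apply_moves", "data": {
  "series": [
    [[0,0,0,0,0,-0.4,0],[0,0,0.33,0,0,0,0],[0,0,0,-0.37,-0.63,0,0],[0,0,0,-0.37,-0.63,0,0],[0,0,0,-0.37,-0.64,0,0],[0,0,0,0,0,0,0],[0,0,0,0,0,0.38,0],[0,0,0,0,0,0,0]]
  ]
}}

```text
clock: 4.45
tool_pos: [0.4506, -0.048, 0.0535]
tcp_rot: [-0.0, 0.999, -0.042, -0.0]
contact_force: [-0.0, 0.0, -2.8]
grip_width: 0.0234
grasp_force: 63.2
```

```bash
python3 -c "
from h import *
need(.4505,-.048,.054,-.084)
# end of sweep: front face pan y -0.035 => centre -0.055
need(.534-.053*.9965-.055*.084,.311+.053*.084-.055*.9965,.0545,-.084)
grab('side','s2')"
```

```text
t 4.45 pos [ 0.4506 -0.048   0.0535] yaw -0.084 w 0.0234
turn units [-0.  0.  0.] then shift units [-0.   -0.   -0.01]
t 4.45 pos [ 0.4506 -0.048   0.0535] yaw -0.084 w 0.0234
turn units [-0.  0.  0.] then shift units [ 0.   -7.74 -0.02]
```

View pics/s2.png

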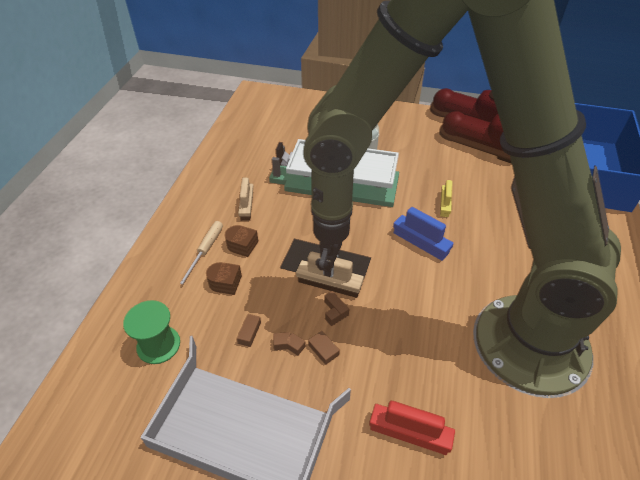

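The brush is held upright at (332,275), square with the pan, behind the L, slab and bent piece. I start the first sweep.

Emit:
{"op": "apply_moves", "data": {
  "series": [
    [[0,0,0,0,-0.35,0,0],[0,0,0,0,-0.35,0,0],[0,0,0,0,-0.35,0,0],[0,0,0,0,-0.35,0,0],[0,0,0,0,-0.35,0,0],[0,0,0,0,-0.35,0,0],[0,0,0,0,-0.35,0,0],[0,0,0,0,-0.35,0,0]]
  ]
}}

```text
clock: 5.3
tool_pos: [0.4599, 0.063, 0.054]
tcp_rot: [0.0, 0.999, -0.043, -0.0]
contact_force: [0.1, -0.2, -2.8]
grip_width: 0.0233
grasp_force: 63.4
```

Emit:
{"op": "apply_moves", "data": {
  "series": [
    [[0,0,0,0,-0.35,0,0],[0,0,0,0,-0.35,0,0],[0,0,0,0,-0.35,0,0],[0,0,0,0,-0.35,0,0],[0,0,0,0,-0.35,0,0],[0,0,0,0,-0.35,0,0],[0,0,0,0,-0.35,0,0],[0,0,0,0,0,0,0]]
  ]
}}

```text
clock: 6.1
tool_pos: [0.4684, 0.1643, 0.0542]
tcp_rot: [-0.001, 0.999, -0.041, 0.0]
contact_force: [-1.0, -0.5, -2.7]
grip_width: 0.0233
grasp_force: 63.3
```

```bash
python3 -c "
from h import *
need(.534-.053*.9965-.055*.084,.311+.053*.084-.055*.9965,.0545,-.084)
grab('side','s3')"
```

```text
t 6.1 pos [0.4684 0.1643 0.0542] yaw -0.0815 w 0.0233
turn units [-0.01 -0.    0.02] then shift units [ 0.   -2.42 -0.01]
```

View pics/s3.png

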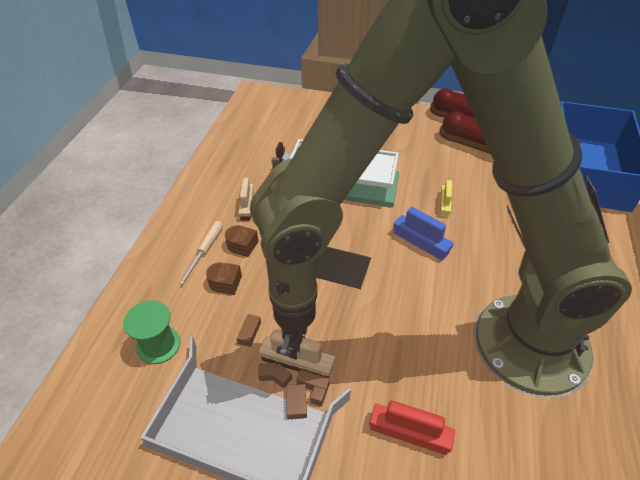

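The bent piece (275,372), L (315,385) and slab (297,402) ride ahead of the brush inside the mouth. I push on.

Emit:
{"op": "apply_moves", "data": {
  "series": [
    [[0,0,0,0,-0.35,0,0],[0,0,0,0,-0.35,0,0],[0,0,0,0,-0.35,0,0],[0,0,0,0,-0.35,0,0],[0,0,0,0,-0.35,0,0],[0,0,0,0,-0.35,0,0],[0,0,0,0,-0.3,0,0],[0,0,0,0,0,0,0]]
  ]
}}

```text
clock: 6.95
tool_pos: [0.4763, 0.2598, 0.0542]
tcp_rot: [-0.001, 0.999, -0.041, 0.0]
contact_force: [-0.1, -0.3, -3.0]
grip_width: 0.0231
grasp_force: 63.3
```

```bash
python3 -c "
from h import *
need(.534-.053*.9965-.055*.084,.311+.053*.084-.055*.9965,.0545,-.084)
grab('side','s4')"
```

```text
t 6.95 pos [0.4763 0.2598 0.0542] yaw -0.082 w 0.0231
turn units [-0.01 -0.    0.01] then shift units [ 0.01 -0.02 -0.01]
```

View pics/s4.png

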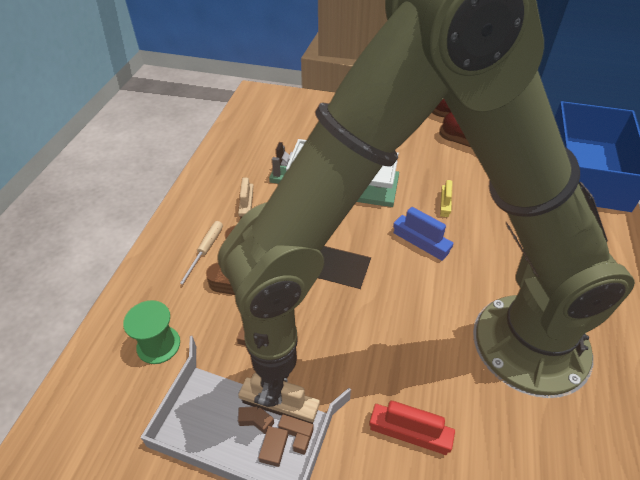

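All three pieces are in the pan around (275,430). I back off and line up behind the remaining bar.

Emit:
{"op": "apply_moves", "data": {
  "series": [
    [[0,0,0,0,0.65,-0.2,0],[0,0,0,0,0.65,0,0],[0,0,0,0,0.65,0,0],[0,0,0,0,0.65,0,0],[0,0,0,0,0.65,0,0],[0,0,0,0,0.65,0,0],[0,0,0,0,0.65,0,0],[0,0,0,0,0.65,0,0]]
  ]
}}

```text
clock: 7.8
tool_pos: [0.4584, 0.0478, 0.0622]
tcp_rot: [0.0, 0.999, -0.043, 0.0]
contact_force: [0.6, -0.3, -3.5]
grip_width: 0.0236
grasp_force: 63.5
```

Emit:
{"op": "apply_moves", "data": {
  "series": [
    [[0,0,0,0,0,0,0],[0,0,0,0.65,0,0,0],[0,0,0,0.65,0,0,0],[0,0,0,0.65,0,0,0],[0,0,0,0.65,0,0,0],[0,0,0,0,0,0,0],[0,0,0,0,0,0.2,0],[0,0,0,0,0,0,0]]
  ]
}}

```text
clock: 8.6
tool_pos: [0.5613, 0.0412, 0.0533]
tcp_rot: [-0.0, 0.999, -0.042, -0.001]
contact_force: [0.5, 1.3, -1.6]
grip_width: 0.0235
grasp_force: 63.6
```

```bash
python3 -c "
from h import *
need(.534+.05*.9965-.055*.084,.311-.05*.084-.055*.9965,.0545,-.084)
grab('side','s5')"
```

```text
t 8.6 pos [0.5613 0.0412 0.0533] yaw -0.0843 w 0.0235
turn units [-0.    0.01 -0.  ] then shift units [ 0.   -5.29 -0.03]
```

View pics/s5.png

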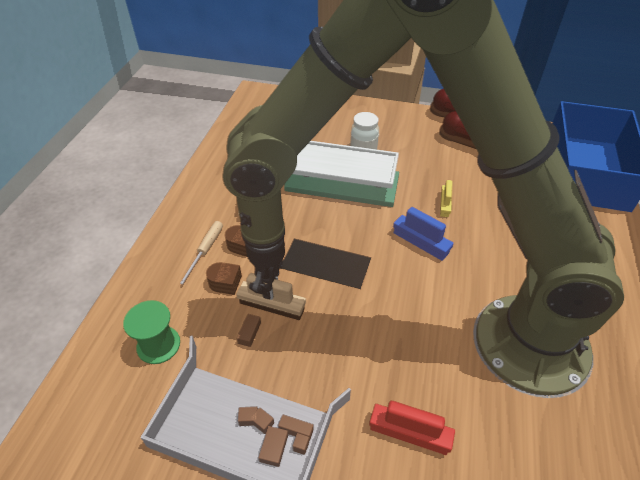

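The three pieces stay in the pan, and the bar at (249,330) lies in the brush's path. I start the second sweep.

Emit:
{"op": "apply_moves", "data": {
  "series": [
    [[0,0,0,0,-0.35,0,0],[0,0,0,0,-0.35,0,0],[0,0,0,0,-0.35,0,0],[0,0,0,0,-0.35,0,0],[0,0,0,0,-0.35,0,0],[0,0,0,0,-0.35,0,0],[0,0,0,0,-0.35,0,0],[0,0,0,0,-0.35,0,0]]
  ]
}}

```text
clock: 9.45
tool_pos: [0.5718, 0.1535, 0.0541]
tcp_rot: [0.0, 0.999, -0.042, -0.0]
contact_force: [-1.2, -0.9, -2.5]
grip_width: 0.0233
grasp_force: 63.4
```

Emit:
{"op": "apply_moves", "data": {
  "series": [
    [[0,0,0,0,-0.35,0,0],[0,0,0,0,-0.35,0,0],[0,0,0,0,-0.35,0,0],[0,0,0,0,-0.35,0,0],[0,0,0,0,-0.35,0,0],[0,0,0,0,-0.35,0,0],[0,0,0,0,-0.35,0,0],[0,0,0,0,0,0,0]]
  ]
}}

```text
clock: 10.25
tool_pos: [0.5798, 0.2535, 0.0541]
tcp_rot: [-0.001, 0.999, -0.041, 0.0]
contact_force: [-0.8, 1.4, -1.4]
grip_width: 0.0232
grasp_force: 63.4
```

Emit:
{"op": "apply_moves", "data": {
  "series": [
    [[0,0,0,0,0.5,-0.2,0],[0,0,0,0,0.7,0,0],[0,0,0,0,0.7,0,0],[0,0,0,0,0.7,0,0],[0,0,0,0,0.7,0,0],[0,0,0,0,0.7,0,0],[0,0,0,0,0.7,0,0],[0,0,0,0,0,0,0]]
  ]
}}

```text
clock: 11.05
tool_pos: [0.5636, 0.0562, 0.062]
tcp_rot: [0.002, 0.999, -0.046, -0.0]
contact_force: [0.7, -0.6, -2.9]
grip_width: 0.0233
grasp_force: 63.4
```

```bash
python3 -c "
from h import *
need(.474,-.1105,.066,-.088)
a=grab('side','s6');b=grab('top','t6')
c=np.hstack([a[330:480,100:400],b[130:280,90:390]]);cv2.imwrite('pics/c6.png',c[:,:,::-1])"
```

```text
t 11.05 pos [0.5636 0.0562 0.062 ] yaw -0.0918 w 0.0233
turn units [ 0.03  0.   -0.03] then shift units [-1.87  4.35 -0.1 ]
```

View pics/c6.png

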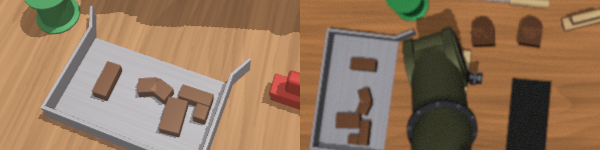

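All four offcuts are well inside the pan in both views. I return the brush to its mat.

Emit:
{"op": "apply_moves", "data": {
  "series": [
    [[0,0,0,-0.6,0,-0.1,0],[0,0,0,-0.6,0,0,0],[0,0,0,-0.67,0,0,0],[0,0,0,0,0.8,0,0],[0,0,0,0,0.8,0,0],[0,0,0,0,0.8,0,0],[0,0,0,0,0.8,0,0],[0,0,0,0,0.8,0,0]]
  ]
}}

```text
clock: 11.95
tool_pos: [0.4766, -0.0904, 0.0663]
tcp_rot: [-0.0, 0.999, -0.041, 0.001]
contact_force: [0.3, 0.0, -2.9]
grip_width: 0.0234
grasp_force: 63.4
```

Emit:
{"op": "apply_moves", "data": {
  "series": [
    [[0,0,0,0,0.35,0,0],[0,0,0,0,0,0,0],[0,0,0,0,0,0,0]]
  ]
}}

```text
clock: 12.25
tool_pos: [0.4754, -0.1032, 0.0662]
tcp_rot: [-0.0, 0.999, -0.042, 0.0]
contact_force: [0.6, 0.8, -3.2]
grip_width: 0.0234
grasp_force: 63.4
```

```bash
python3 -c "
from h import *
need(.474,-.1105,.054,-.088)"
```

```text
t 12.25 pos [ 0.4754 -0.1032  0.0662] yaw -0.0839 w 0.0234
turn units [-0.01 -0.    0.03] then shift units [-0.02  0.18  0.3 ]
```

Emit:
{"op": "apply_moves", "data": {
  "series": [
    [[0,0,0,0,0.18,0,0],[0,0,0,0,0,0.15,0],[0,0,0,0,0,0.15,0],[0,0,0,0,0,0,0]]
  ]
}}

```text
clock: 12.65
tool_pos: [0.4741, -0.1109, 0.0534]
tcp_rot: [-0.0, 0.999, -0.042, -0.0]
contact_force: [-0.6, -0.2, -3.0]
grip_width: 0.0236
grasp_force: 63.4
```

Emit:
{"op": "apply_moves", "data": {
  "series": [
    [[0,0,0,0,0,0,1],[0,0,0,0,0,0,1],[0,0,0,0,0,0,1],[0,0,0,0,0,0,1],[0,0,0,0,0,0,1],[0,0,0,0,0,0,1],[0,0,0,0,0,-0.3,1],[0,0,0,0,0,-0.7,1]]
  ]
}}

```text
clock: 13.45
tool_pos: [0.4729, -0.1113, 0.093]
tcp_rot: [-0.0, 0.999, -0.042, -0.002]
contact_force: [0.6, 0.1, 0.6]
grip_width: 0.0851
grasp_force: 0.0
```

Emit:
{"op": "apply_moves", "data": {
  "series": [
    [[0,0,0,0,0,-0.8,1],[0,0,0,0,0,-0.8,1],[0,0,0,0,0,-0.8,1],[0,0,0,0,0,0,1]]
  ]
}}

```text
clock: 13.85
tool_pos: [0.4764, -0.1119, 0.194]
tcp_rot: [0.001, 0.999, -0.042, 0.004]
contact_force: [0.6, -0.1, 0.6]
grip_width: 0.0858
grasp_force: 0.0
```

```bash
python3 - <<'E'
from h import *
a=grab('side','s7');b=grab('top','t7')
c=np.hstack([a[130:480,100:420],b[130:480,90:490]]);cv2.imwrite('pics/c7.png',c[:,:,::-1])
im=cv2.imread('pics/t7.png');hsv=cv2.cvtColor(im,cv2.COLOR_BGR2HSV)
m=((hsv[:,:,2]<105)&(hsv[:,:,1]>80)).astype(np.uint8)*255;m[:140]=0;m[192:]=0;m[:,240:][:,110:]=0;m[:,:240]=0
for c in cv2.findContours(m,0,1)[0]:
    if cv2.contourArea(c)<80: continue
    P=np.array([ray('top',*p[0],.04)[:2] for p in c],np.float32)
    print(cv2.boundingRect(c),[np.round(a,3) for a in cv2.minAreaRect(P)],P.min(0),P.max(0))
    # side: ground-contact comparision
E
```

```text
(261, 146, 71, 46) [array([ 0.669, -0.055]), array([0.112, 0.174]), np.float64(1.766)] [ 0.6127855  -0.14095788] [0.72674656 0.03246351]
```

View pics/c7.png

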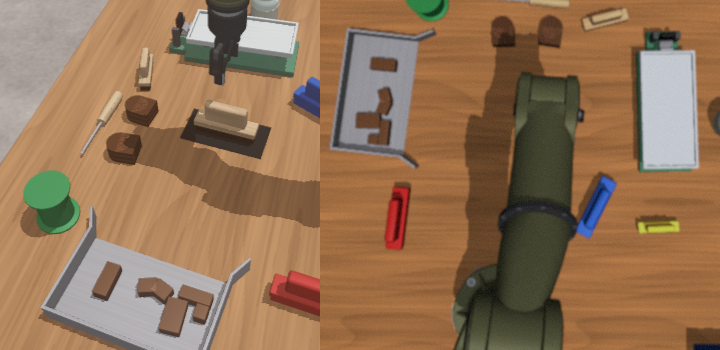

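The brush stands alone on its mat, the four offcuts are in the pan, and both heels are unmoved. Now heel A, centred about (0.688, 0.005) with yaw near 0.

```bash
python3 -c "
from h import *
need(.678,.0045,.10,0.0)"
```

```text
t 13.95 pos [ 0.4745 -0.1118  0.1906] yaw -0.085 w 0.0856
turn units [ 0.   -0.01 -0.57] then shift units [ 5.09 -2.91  2.27]
```

Emit:
{"op": "apply_moves", "data": {
  "series": [
    [[0,0,-0.57,0,0,0,1],[0,0,0,0.73,-0.42,0,1],[0,0,0,0.73,-0.42,0,1],[0,0,0,0.73,-0.42,0,1],[0,0,0,0.73,-0.42,0,1],[0,0,0,0.73,-0.42,0,1],[0,0,0,0.73,-0.42,0.5,1],[0,0,0,0.73,-0.42,0.8,1]]
  ]
}}

```text
clock: 14.75
tool_pos: [0.6804, 0.007, 0.1376]
tcp_rot: [0.0, 1.0, 0.0, 0.001]
contact_force: [1.0, -0.3, -0.5]
grip_width: 0.0852
grasp_force: 0.0
```

Emit:
{"op": "apply_moves", "data": {
  "series": [
    [[0,0,0,0,0,0.8,1],[0,0,0,0,0,0,1],[0,0,0,0,0,0,1]]
  ]
}}

```text
clock: 15.05
tool_pos: [0.6775, 0.0057, 0.1049]
tcp_rot: [0.0, 1.0, 0.0, -0.002]
contact_force: [0.4, 0.0, 0.6]
grip_width: 0.0857
grasp_force: 0.0
```

```bash
python3 -c "
from h import *
need(.678,.0045,.012,0.0)
a=grab('side','s8');cv2.imwrite('pics/c8.png',cv2.resize(a[150:350,140:400],None,fx=3,fy=3)[:,:,::-1])"
```

```text
t 15.05 pos [0.6775 0.0057 0.1049] yaw 0.0005 w 0.0857
turn units [0.   0.02 0.  ] then shift units [0.01 0.03 2.32]
```

View pics/c8.png

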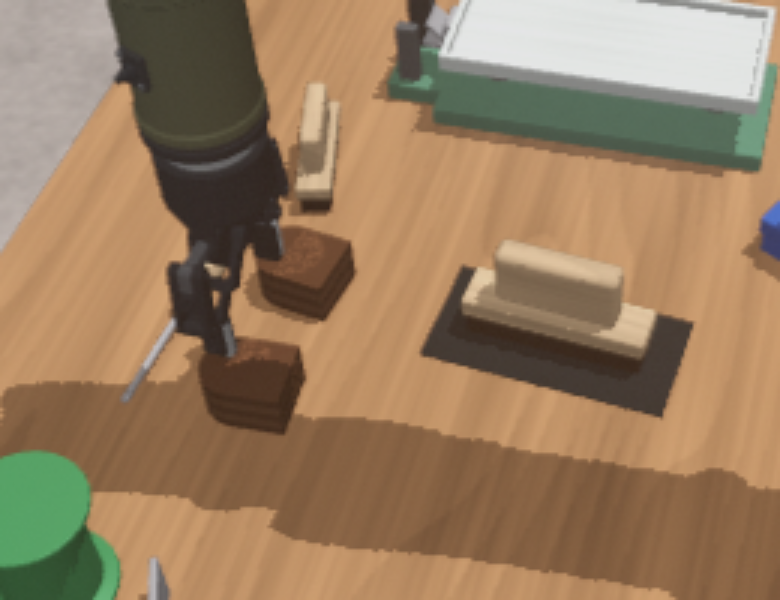

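The open fingers straddle heel A (lower block, crop (250,385)). I descend.

Emit:
{"op": "apply_moves", "data": {
  "series": [
    [[0,0,0,0,0,0.4,1],[0,0,0,0,0,0.4,1],[0,0,0,0,0,0.4,1],[0,0,0,0,0,0.4,1],[0,0,0,0,0,0.4,1],[0,0,0,0,0,0.3,1],[0,0,0,0,0,0,1]]
  ]
}}

```text
clock: 15.8
tool_pos: [0.6778, 0.0058, 0.0131]
tcp_rot: [0.0, 1.0, 0.0, -0.001]
contact_force: [-0.3, -0.7, -1.5]
grip_width: 0.0855
grasp_force: 0.0
```

Emit:
{"op": "apply_moves", "data": {
  "series": [
    [[0,0,0,0,0,0,0.3],[0,0,0,0,0,0,0.3],[0,0,0,0,0,0,0.3],[0,0,0,0,0,0,0.3],[0,0,0,0,0,0,0.3]]
  ]
}}

```text
clock: 16.3
tool_pos: [0.6795, 0.0062, 0.0156]
tcp_rot: [-0.0, 1.0, 0.0, 0.001]
contact_force: [-1.0, 0.0, 6.5]
grip_width: 0.0547
grasp_force: 64.4
```

Emit:
{"op": "apply_moves", "data": {
  "series": [
    [[0,0,0,0,0,-0.5,0.3],[0,0,0,0,0,-0.8,0.3],[0,0,0,0,0,-0.9,0.3],[0,0,0,0,0,-0.9,0.3],[0,0,0,0,0,-0.6,0.3],[0,0,0,0,0,0,0.3]]
  ]
}}

```text
clock: 16.9
tool_pos: [0.6807, 0.0065, 0.1666]
tcp_rot: [-0.0, 1.0, 0.0, 0.004]
contact_force: [-0.7, 0.7, -1.1]
grip_width: 0.0548
grasp_force: 63.5
```

```bash
python3 -c "
from h import *
need(.55,-.395,.12,0.012)"
```

```text
t 16.9 pos [0.6807 0.0065 0.1666] yaw 0.0007 w 0.0548
turn units [-0.   -0.05 -0.08] then shift units [-3.39 10.    1.16]
```

Emit:
{"op": "apply_moves", "data": {
  "series": [
    [[0,0,-0.08,-0.24,0.71,0,0.3],[0,0,0,-0.24,0.71,0,0.3],[0,0,0,-0.24,0.71,0,0.3],[0,0,0,-0.24,0.71,0,0.3],[0,0,0,-0.24,0.71,0,0.3],[0,0,0,-0.24,0.71,0,0.3],[0,0,0,-0.24,0.71,0,0.3],[0,0,0,-0.24,0.71,0,0.3]]
  ]
}}

```text
clock: 17.7
tool_pos: [0.6032, -0.2228, 0.1607]
tcp_rot: [-0.0, 1.0, 0.006, -0.001]
contact_force: [0.8, 0.7, -0.3]
grip_width: 0.0549
grasp_force: 63.5
```

Emit:
{"op": "apply_moves", "data": {
  "series": [
    [[0,0,0,-0.24,0.71,0,0.3],[0,0,0,-0.24,0.71,0,0.3],[0,0,0,-0.24,0.71,0,0.3],[0,0,0,-0.24,0.71,0,0.3],[0,0,0,-0.24,0.71,0,0.3],[0,0,0,-0.24,0.71,0.5,0.3],[0,0,0,0,0,0.6,0.3],[0,0,0,0,0,0,0.3]]
  ]
}}

```text
clock: 18.5
tool_pos: [0.5456, -0.3927, 0.1133]
tcp_rot: [-0.002, 1.0, 0.005, -0.003]
contact_force: [-0.6, 0.3, -2.1]
grip_width: 0.0549
grasp_force: 63.5
```

```bash
python3 -c "
from h import *
need(.55,-.395,.092,0.012)
a=grab('side','s9');cv2.imwrite('pics/c9.png',cv2.resize(a[60:260,230:490],None,fx=3,fy=3)[:,:,::-1])"
```

```text
t 18.5 pos [ 0.5456 -0.3927  0.1133] yaw 0.0109 w 0.0549
turn units [-0.03  0.05 -0.01] then shift units [0.11 0.06 0.53]
```

View pics/c9.png

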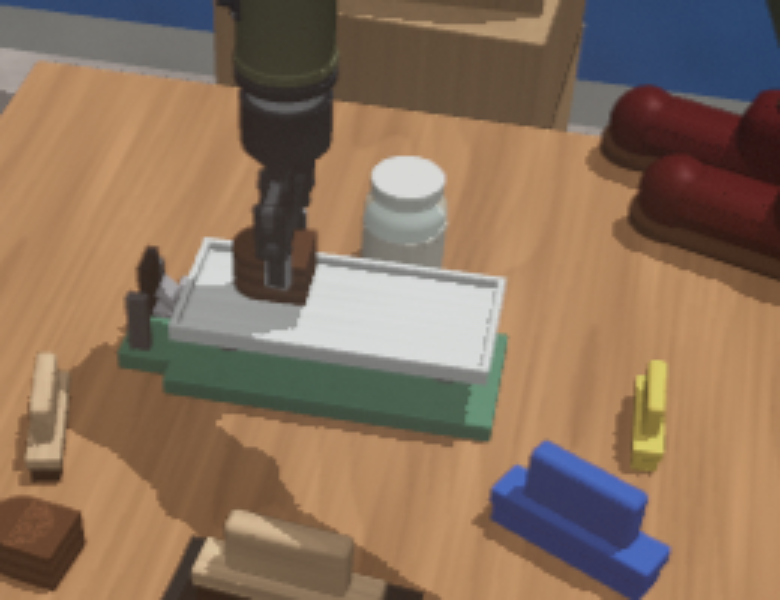

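The heel is held upright over the catch half of the tray at crop (275,270), inside the rim. I lower it and release with a partial opening.

Emit:
{"op": "apply_moves", "data": {
  "series": [
    [[0,0,0,0.08,0,0.2,0.3],[0,0,0,0,0,0.2,0.3],[0,0,0,0,0,0.1,0.3],[0,0,0,0,0,0.08,0.3],[0,0,0,0,0,0,0.3],[0,0,0,0,0,0,0.3]]
  ]
}}

```text
clock: 19.15
tool_pos: [0.5522, -0.393, 0.0951]
tcp_rot: [0.0, 1.0, 0.006, 0.0]
contact_force: [-0.5, 0.4, -2.0]
grip_width: 0.055
grasp_force: 63.5
```

Emit:
{"op": "apply_moves", "data": {
  "series": [
    [[0,0,0,0,0,0,0.8],[0,0,0,0,0,0,0.8],[0,0,0,0,0,0,0.8],[0,0,0,0,0,-0.4,0.8],[0,0,0,0,0,-0.8,0.8],[0,0,0,0,0,-0.8,0.8],[0,0,0,0,0,-0.5,0.8],[0,0,0,0,0,0,0.8]]
  ]
}}

```text
clock: 19.95
tool_pos: [0.5538, -0.3938, 0.1989]
tcp_rot: [0.002, 1.0, 0.006, 0.003]
contact_force: [-0.0, 0.1, 0.9]
grip_width: 0.0686
grasp_force: 0.0
```

```bash
python3 -c "
from h import *
grab('side','s10');grab('top','t10')
need(.6815,-.112,.13,-.11)
im=cv2.imread('pics/t10.png')
im=cv2.vconcat([cv2.resize(im[130:220,240:480],None,fx=3,fy=3),cv2.resize(cv2.imread('pics/s10.png')[100:220,210:450],None,fx=3,fy=3)[:320]]);cv2.imwrite('pics/c10.png',im)"
```

```text
t 20.05 pos [ 0.5521 -0.393   0.195 ] yaw 0.0127 w 0.0681
turn units [ 0.   -0.    0.82] then shift units [ 2.44 -7.34  1.63]
```

View pics/c10.png

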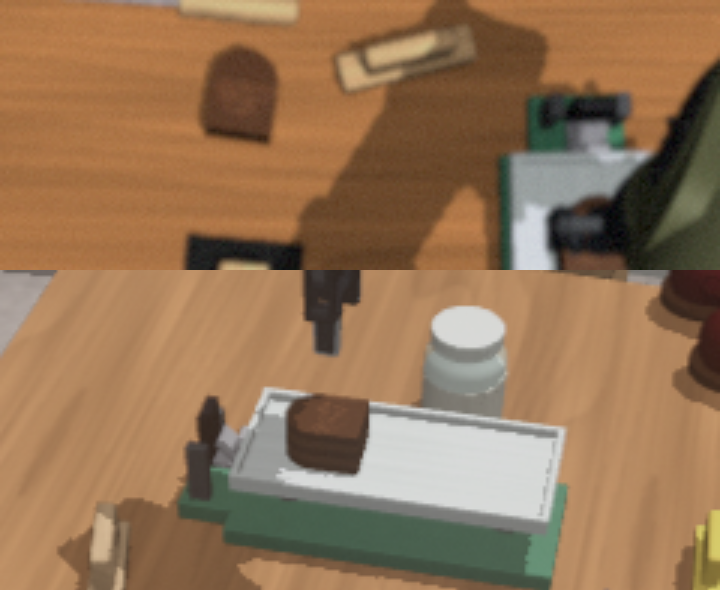

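Heel A stands flat on the tray (lower crop (328,432)), and heel B is still on the bench (upper crop (240,92)), turned slightly clockwise. I measure B once more before going.

```bash
python3 - <<'E'
from h import *
im=cv2.imread('pics/t10.png');hsv=cv2.cvtColor(im,cv2.COLOR_BGR2HSV)
m=((hsv[:,:,2]<108)&(hsv[:,:,1]>80)).astype(np.uint8)*255;m[:140]=0;m[185:]=0;m[:,345:]=0;m[:,295:][:,0:0]=0;m[:,:295]=0
c=max(cv2.findContours(m,0,1)[0],key=cv2.contourArea)
P=np.array([ray('top',*p[0],.04)[:2] for p in c],np.float32)
print(cv2.boundingRect(c),cv2.minAreaRect(P),P.min(0),P.max(0))
# side edges in heel-B range: mean y edges at x slices, fit
for sgn in (max,min):
    E=[]
    for r in range(155,172):
        xs=np.where(m[r])[0]; E.append(ray('top',(xs.min()-.5 if sgn is max else xs.max()+.5),r,.04)[:2])
    E=np.array(E);k=np.polyfit(E[:,0],E[:,1],1);print('edge slope',k[0],'y at .68',np.polyval(k,.68))
E
```

```text
(307, 146, 25, 32) ((0.6890072226524353, -0.11273009330034256), (0.056311264634132385, 0.07490348815917969), 82.64956665039062) [ 0.64915663 -0.14084432] [ 0.7266984 -0.081719 ]
edge slope -0.12360353860466405 y at .68 -0.0834799057561698
edge slope -0.10463963990575303 y at .68 -0.13941849869893427
```

```bash
python3 -c "
from h import *
need(.6815,-.1117,.105,-.12)"
```

```text
t 20.05 pos [ 0.5521 -0.393   0.195 ] yaw 0.0127 w 0.0681
turn units [ 0.   -0.    0.88] then shift units [ 2.37 -7.37  2.25]
```

Emit:
{"op": "apply_moves", "data": {
  "series": [
    [[0,0,0.88,0,0,0,1],[0,0,0,0.24,-0.74,0,1],[0,0,0,0.24,-0.74,0,1],[0,0,0,0.24,-0.74,0,1],[0,0,0,0.24,-0.74,0,1],[0,0,0,0.24,-0.74,0,1],[0,0,0,0.24,-0.74,0,1],[0,0,0,0.24,-0.74,0,1]]
  ]
}}

```text
clock: 20.85
tool_pos: [0.6431, -0.1939, 0.1931]
tcp_rot: [-0.0, 0.998, -0.06, -0.001]
contact_force: [0.3, -0.5, -0.8]
grip_width: 0.0853
grasp_force: 0.0
```

Emit:
{"op": "apply_moves", "data": {
  "series": [
    [[0,0,0,0.24,-0.74,0,1],[0,0,0,0.24,-0.74,0.5,1],[0,0,0,0.2,-0.71,0.6,1],[0,0,0,0,0,0.6,1],[0,0,0,0,0,0.5,1],[0,0,0,0,0,0,1],[0,0,0,0,0,0,1]]
  ]
}}

```text
clock: 21.55
tool_pos: [0.6803, -0.1116, 0.106]
tcp_rot: [-0.0, 0.998, -0.06, -0.001]
contact_force: [0.2, 1.2, 1.1]
grip_width: 0.0853
grasp_force: 0.0
```

```bash
python3 -c "
from h import *
need(.6815,-.1117,.013,-.12)"
```

```text
t 21.55 pos [ 0.6803 -0.1116  0.106 ] yaw -0.1195 w 0.0853
turn units [-0.    0.01  0.  ] then shift units [ 0.03 -0.    2.33]
```

Emit:
{"op": "apply_moves", "data": {
  "series": [
    [[0,0,0,0.02,0,0.4,1],[0,0,0,0,0,0.4,1],[0,0,0,0,0,0.4,1],[0,0,0,0,0,0.4,1],[0,0,0,0,0,0.4,1],[0,0,0,0,0,0.3,1],[0,0,0,0,0,0,1]]
  ]
}}

```text
clock: 22.25
tool_pos: [0.6804, -0.1115, 0.0127]
tcp_rot: [-0.0, 0.998, -0.06, -0.002]
contact_force: [-0.7, -0.1, -0.7]
grip_width: 0.0854
grasp_force: 0.0
```

Emit:
{"op": "apply_moves", "data": {
  "series": [
    [[0,0,0,0,0,0,0.3],[0,0,0,0,0,0,0.3],[0,0,0,0,0,0,0.3],[0,0,0,0,0,0,0.3],[0,0,0,0,0,0,0.3]]
  ]
}}

```text
clock: 22.75
tool_pos: [0.6827, -0.1117, 0.0162]
tcp_rot: [0.0, 0.998, -0.06, 0.001]
contact_force: [-0.4, 0.4, 5.8]
grip_width: 0.0545
grasp_force: 65.1
```

Emit:
{"op": "apply_moves", "data": {
  "series": [
    [[0,0,0,0,0,-0.5,0.3],[0,0,0,0,0,-0.8,0.3],[0,0,0,0,0,-0.9,0.3],[0,0,0,0,0,-0.9,0.3],[0,0,0,0,0,-0.6,0.3],[0,0,-0.88,0,0,0,0.3],[0,0,0,0,0,0,0.3]]
  ]
}}

```text
clock: 23.45
tool_pos: [0.6818, -0.1116, 0.1638]
tcp_rot: [0.0, 1.0, 0.007, 0.001]
contact_force: [-0.6, -0.4, -1.8]
grip_width: 0.0548
grasp_force: 64.4
```

```bash
python3 -c "
from h import *
need(.42,-.396,.12,0.012)"
```

```text
t 23.45 pos [ 0.6818 -0.1116  0.1638] yaw 0.0149 w 0.0548
turn units [ 0.   -0.01  0.02] then shift units [-6.63  7.03  1.1 ]
```

Emit:
{"op": "apply_moves", "data": {
  "series": [
    [[0,0,0,-0.55,0.58,0,0.3],[0,0,0,-0.55,0.58,0,0.3],[0,0,0,-0.55,0.58,0,0.3],[0,0,0,-0.55,0.58,0,0.3],[0,0,0,-0.55,0.58,0,0.3],[0,0,0,-0.55,0.58,0,0.3],[0,0,0,-0.55,0.58,0,0.3],[0,0,0,-0.55,0.58,0,0.3]]
  ]
}}

```text
clock: 24.25
tool_pos: [0.5065, -0.3, 0.162]
tcp_rot: [-0.001, 1.0, 0.004, -0.001]
contact_force: [1.0, -0.4, -0.1]
grip_width: 0.0549
grasp_force: 64.3
```

Emit:
{"op": "apply_moves", "data": {
  "series": [
    [[0,0,0,-0.55,0.58,0,0.3],[0,0,0,-0.55,0.58,0,0.3],[0,0,0,-0.55,0.58,0.2,0.3],[0,0,0,-0.55,0.58,0.3,0.3],[0,0,0,0,0,0.6,0.3],[0,0,0,0,0,0,0.3],[0,0,0,0,0,0,0.3]]
  ]
}}

```text
clock: 24.95
tool_pos: [0.4214, -0.3923, 0.1184]
tcp_rot: [-0.001, 1.0, 0.006, -0.0]
contact_force: [0.2, 0.1, -0.9]
grip_width: 0.0543
grasp_force: 64.3
```

```bash
python3 -c "
from h import *
need(.42,-.396,.092,0.012)"
```

```text
t 24.95 pos [ 0.4214 -0.3923  0.1184] yaw 0.0118 w 0.0543
turn units [-0.01  0.01 -0.  ] then shift units [-0.04  0.09  0.66]
```

Emit:
{"op": "apply_moves", "data": {
  "series": [
    [[0,0,0,0,0.08,0.2,0.3],[0,0,0,0,0,0.2,0.3],[0,0,0,0,0,0.16,0.3],[0,0,0,0,0,0.1,0.3],[0,0,0,0,0,0,0.3],[0,0,0,0,0,0,0.3]]
  ]
}}

```text
clock: 25.55
tool_pos: [0.4214, -0.3964, 0.0925]
tcp_rot: [-0.0, 1.0, 0.006, -0.0]
contact_force: [-0.6, -0.7, -0.7]
grip_width: 0.055
grasp_force: 64.3
```

Emit:
{"op": "apply_moves", "data": {
  "series": [
    [[0,0,0,0,0,0,0.8],[0,0,0,0,0,0,0.8],[0,0,0,0,0,0,0.8],[0,0,0,0,0,-0.4,0.8],[0,0,0,0,0,-0.8,0.8],[0,0,0,0,0,-0.8,0.8],[0,0,0,0,0,0,0.8],[0,0,0,0,0,0,0]]
  ]
}}

```text
clock: 26.35
tool_pos: [0.4215, -0.3968, 0.1732]
tcp_rot: [0.001, 1.0, 0.006, 0.001]
contact_force: [-0.3, -0.2, -1.7]
grip_width: 0.0552
grasp_force: 0.0
```

Emit:
{"op": "apply_moves", "data": {
  "series": [
    [[0,0,0,0,0,0,0],[0,0,0,0,0,0,0],[0,0,0,0,0,0,0],[0,0,0,0,0,0,0],[0,0,0,0,0,0,0],[0,0,0,0,0,0,0]]
  ]
}}

```text
clock: 26.95
tool_pos: [0.4213, -0.3965, 0.1723]
tcp_rot: [-0.0, 1.0, 0.006, -0.0]
contact_force: [-0.2, 0.6, -0.4]
grip_width: -0.0001
grasp_force: 0.0
```

```bash
python3 -c "
from h import *
a=grab('side','s11')
need(.494,-.3955,.125,0.012)
im=cv2.imread('pics/s11.png')
cv2.imwrite('pics/c11.png',im)
hsv=cv2.cvtColor(im,cv2.COLOR_BGR2HSV)
m=((hsv[:,:,2]<130)&(hsv[:,:,1]>80)&(hsv[:,:,0]<20)).astype(np.uint8)*255
for c in cv2.findContours(m,0,1)[0]:
    if cv2.contourArea(c)>150:
        b=cv2.boundingRect(c);print(b, ray('side',b[0]+b[2]/2,b[1]+b[3]/2,.09 if b[1]<200 else .012).round(3))
for p in [(.562,-.395,.093),(.43,-.396,.093)]: print(proj('side',p))
"
```

```text
t 27.0 pos [ 0.4213 -0.3965  0.1724] yaw 0.0128 w 0.0001
turn units [-0.    0.    0.01] then shift units [ 1.82 -0.    1.18]
(139, 442, 89, 38) [0.61  0.399 0.012]
(259, 425, 54, 42) [0.442 0.331 0.012]
(367, 414, 84, 45) [0.228 0.262 0.012]
(385, 411, 58, 28) [0.222 0.239 0.012]
(192, 392, 30, 38) [0.605 0.304 0.012]
(121, 337, 29, 30) [0.795 0.222 0.012]
(451, 305, 53, 84) [0.113 0.044 0.012]
(429, 290, 17, 50) [ 0.201 -0.016  0.012]
(616, 204, 24, 72) [-0.239 -0.351  0.012]
(235, 187, 16, 35) [ 0.693 -0.168  0.09 ]
(278, 184, 149, 147) [ 0.404 -0.067  0.09 ]
(355, 148, 28, 27) [ 0.427 -0.401  0.09 ]
(306, 142, 27, 26) [ 0.56  -0.397  0.09 ]
(512, 120, 32, 176) [ 0.024 -0.321  0.09 ]
(427, 89, 104, 78) [ 0.15  -0.624  0.09 ]
(386, 16, 46, 88) [ 0.391 -0.958  0.09 ]
(399, 0, 21, 67) [ 0.413 -1.148  0.09 ]
(302, 0, 69, 112) [ 0.632 -0.925  0.09 ]
[318.55280351 154.32135589]
[367.52830927 161.70759922]
```

Both heels stand on the tray at about (0.56,-0.397) and (0.43,-0.40). I press the tray between them with shut fingers.

Emit:
{"op": "apply_moves", "data": {
  "series": [
    [[0,0,0,0.95,0,0,0],[0,0,0,0.94,0,0,0],[0,0,0,0,0,0.6,0],[0,0,0,0,0,0.6,0],[0,0,0,0,0,0.6,0],[0,0,0,0,0,0.3,0],[0,0,0,0,0,0,0],[0,0,0,0,0,0,0]]
  ]
}}

```text
clock: 27.8
tool_pos: [0.4973, -0.3958, 0.0892]
tcp_rot: [0.0, 1.0, 0.006, 0.0]
contact_force: [0.6, -0.0, 0.2]
grip_width: -0.0003
grasp_force: 0.0
```

Emit:
{"op": "apply_moves", "data": {
  "series": [
    [[0,0,0,0,0,0.2,0],[0,0,0,0,0,0.2,0],[0,0,0,0,0,0.2,0],[0,0,0,0,0,0.2,0],[0,0,0,0,0,0.2,0],[0,0,0,0,0,0.2,0],[0,0,0,0,0,0,0],[0,0,0,0,0,0,0]]
  ]
}}

```text
clock: 28.6
tool_pos: [0.4977, -0.3961, 0.0413]
tcp_rot: [0.001, 1.0, 0.006, 0.001]
contact_force: [-1.4, 0.4, 9.8]
grip_width: 0.0002
grasp_force: 4.9
```

Emit:
{"op": "apply_moves", "data": {
  "series": [
    [[0,0,0,0,0,-0.15,0],[0,0,0,0,0,-0.15,0],[0,0,0,0,0,-0.3,0],[0,0,0,0,0,-0.6,0],[0,0,0,0,0,-0.9,0],[0,0,0,0,0,-0.9,0],[0,0,0,0,0,-0.9,0],[0,0,0,0,0,0,0]]
  ]
}}

```text
clock: 29.4
tool_pos: [0.4991, -0.3968, 0.2024]
tcp_rot: [0.003, 1.0, 0.006, 0.004]
contact_force: [0.4, 0.0, 0.7]
grip_width: -0.0001
grasp_force: 0.0
```

Emit:
{"op": "apply_moves", "data": {
  "series": [
    [[0,0,0,-0.6,-0.8,-0.3,0],[0,0,0,-0.6,-0.8,0,0],[0,0,0,-0.6,-0.8,0,0],[0,0,0,0,-0.8,0,0],[0,0,0,0,-0.8,0,0],[0,0,0,0,0,0,0],[0,0,0,0,0,0,0]]
  ]
}}

```text
clock: 30.1
tool_pos: [0.4228, -0.2361, 0.2087]
tcp_rot: [0.0, 1.0, 0.007, -0.0]
contact_force: [0.2, -1.2, -0.1]
grip_width: -0.0007
grasp_force: 0.0
```

```bash
python3 -c "
from h import *
a=grab('side','s12');b=grab('top','t12')
c=np.hstack([a[:,130:530],b[60:540,90:490][:,:] if 0 else np.pad(b[60:,90:490],((0,60),(0,0),(0,0)))]);cv2.imwrite('pics/c12.png',c[:,:,::-1])"
```

```text
(no output)
```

View pics/c12.png

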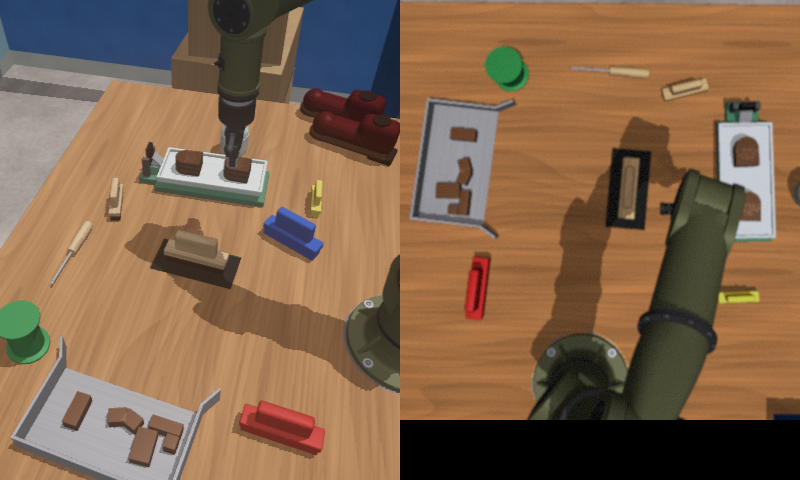

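The side view shows both heels upright on a tray that now sits lower, with much less green showing. The brush is on its mat and the offcuts are in the pan. I check the sink numerically and hand in if it holds.

```bash
python3 - <<'E'
from h import *
def edge(f):
    h=cv2.cvtColor(cv2.imread(f),cv2.COLOR_BGR2HSV); r=[]
    for u in range(300,350,10):
        col=h[150:215,u]; g=np.where((col[:,1]>70)&(col[:,0]>40)&(col[:,0]<100))[0]; r.append(150+g.min() if len(g) else -1)
    return np.array(r)
a,b=edge('pics/side0.png'),edge('pics/s12.png'); print(a,b)
e=proj('side',(.5,-.331,.047))[1]-proj('side',(.5,-.331,.075))[1]; print('expected shift',e)
d=np.median(b-a)
if d>.7*e: print(order.close_job())
E
```

```text
[-1 -1 -1 -1 -1] [-1 -1 -1 -1 -1]
expected shift 8.11389983724905
```

```bash
python3 - <<'E'
from h import *
P=[]
for f in ('pics/side0.png','pics/s12.png'):
    im=cv2.imread(f).astype(int); g=cv2.GaussianBlur(im.astype(np.uint8),(1,3),0).astype(int)
    r=[]
    for u in range(300,390,10):
        d=g[150:210,u]; s=d[:,1]-d[:,2]  # green minus red
        k=np.where(s>20)[0]; r.append(150+k.min() if len(k) else -1)
    P.append(np.array(r)); print(r)
d=np.median(P[1]-P[0]); print(d)
if 5.7<d<15: print(order.close_job())
E
```

```text
[np.int64(177), np.int64(180), np.int64(180), np.int64(181), np.int64(183), np.int64(184), np.int64(185), np.int64(187), np.int64(189)]
[np.int64(185), np.int64(186), np.int64(188), np.int64(189), np.int64(191), np.int64(192), np.int64(194), np.int64(195), np.int64(196)]
8.0
the job is handed in; nothing more can be done
None
```

The job is handed in: four offcuts swept into the pan, brush standing back on its mat, and both heel blocks upright on the tray, which stayed down after I let go (edge shift 8 px in the side view against 8.1 expected for 28 mm); the final verdict was not shown to me.

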